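# Index the sample carousel to the orange-capped tube

### The arm

A 6-joint arm with a two-finger parallel gripper is mounted at the origin on a cart in front of the work surface, level with it; the furniture and walls round the work are solid. World frame = base frame: x ahead of the robot, y to its left, z up, the work surface at z = 0. Lengths are in mm, angles in rad, forces in N, time in s.
With the tool pointing down it reaches from about 275 to 1000 mm from the base axis. Payload 8.4 kg.
Tool frame: the origin (TCP) lies at the very end of the fingers, on their centre line; the grasp point (between the pads) lies 19 mm behind it; z points along the fingers, y is the line along which they close (so a half turn about z gives the same grasp; the last joint's range is limited). The gripper opens to 85 mm and grips with 20 to 120 N. Pads are 22 mm wide; open, the fingers measure 114 mm over their backs; the gripper's body (76 mm by 85 mm) begins 54 mm behind the grasp point. The pads swing forward as they close: fully open they stand 13 mm farther back than shut.
Start: joints at [-1.344, 0.353, 1.633, -0, 1.155, -0.002], TCP at [141.754, -608.715, 231.281] pointing down, gripper open.
Joint ranges: [-2.63, 2.63], [-0.92, 2.1], [0.06, 2.66], [-1.3, 4.44], [0, 2.69], [-3.02, 3.02]. Speed limits (rad/s): [2.22, 2.22, 2.79, 3.14, 3.14, 3.14].

### API

Orientations are given as [roll, pitch, yaw] about the fixed x, y, z axes, in that order (R = Rz(yaw) Ry(pitch) Rx(roll)).
In Python, from rig import sensors, grab_frame, camera_params, order gives the robot as it stands. The module is installed in compiled form; this text tells all that it offers.
- The arm moves only by the tool move_arm, never from a script. Its argument "motion" is a list of rows, each a list of 7 numbers: the turn, a rotation vector about the tool's x, y, z in a scale on which 1.0 is 180 degrees, then the shift along the tool's x, y, z in parts of the range, where 1.0 means 80 cm, then the finger opening in m, from 0 to 0.0854. A call has 1 to 8 rows; each row is the pose to reach, as a shift and turn from the pose commanded when the call began, along the tool's axes at that moment; what a row does not reach only later rows make up. A row lasts 1/8 s, in which the tool goes at most 62.5 mm and 10.7 degrees, less where a joint would pass 70% of its speed; a pose out of reach is approached as far as the arm can. No shift or turn number may pass 1 either way. A call with a gripper value outside its range is refused whole. The fingers move at their own pace and stop on an object; "grip_force" is the grip in N (left out, the last holds). Time passes only in rows, so rows that repeat a pose let the fingers close. It gives the time, the measured TCP pose, the force, the opening and the grip force at its end, in the units of the state.
- sensors.sense(): the state, without advancing time (a new reading comes with each control period).
- grab_frame(name): name is "side" or "top"; returns (picture, depth): 384x512x3 uint8, red, green, blue; 384x512 float32, mm along the optical axis (not along the pixel's ray), 0 where there is no reading.
- camera_params(name): a dict with "camera_matrix" (3x3 intrinsics, pixels), "world_from_camera" (4x4, takes a point from camera to world coordinates). Camera axes: x right, y down, z forward; pixel columns grow to the right and rows downward; lengths in mm; the calibration is good to about 2 mm. A picture is of the moment at which its call begins. camera_params takes no time and is no camera call.
- order.sign_off(): hands the job in; it is judged then, once.
The state is a dict: "clock": time; "qpos": joint angles; "qvel": joint speeds; "joint_efforts": joint torques, N m; "eef_pos": TCP position; "tcp_rot": TCP orientation; "contact_force": force on the tool from outside, world axes, zero at the start; "wrist_torque": the same for the moment, N m; "opening": opening from 0.0 (shut) to 1.0 (fully open); "grasp_force": force on a finger pad.
Only numpy, scipy, OpenCV 4.12 (cv2) and the standard library are available. Lean on these libraries where they do the work, as an engineer would, in place of code of your own. Each camera call takes 0.05 s, during which the arm holds its last target. There are 200 camera calls.

### The job

The orange-capped sample tube is next. Push the carousel's locking yoke out by its thumb tab, push the carousel round by the sleeves on its rim until the orange-capped tube stands at the front place, and push the yoke fully home again so that it locks there. Nothing needs gripping, pushes with the fingertips are enough; do not touch or lift the sample tubes, and leave the other things on the bench alone.

Things in the scene. Friction and masses are not known exactly. Their poses are not given: they have to be found in the camera images.
- stand: white cast stand of the tube carousel, fixed to the bench. Origin at bench height on the carousel's turning axis; its -x axis points to the front, where the locking yoke is, z up. Round foot 230 mm across, 20 mm high; towards -x a pedestal from x=-0.213 to -0.151, 64 mm wide, 98 mm high, with guide cheeks (74 mm over both) up to z=0.112, in which the yoke slides
- rotor_top (a point): centre of the carousel's upper disc, on the axis, z=0.114. Disc 85 mm radius, z=0.104 to 0.114. Round its rim stand six blue guide sleeves, 40 mm outside diameter, z=0.090 to 0.128, centres 100 mm from the axis, 60 degrees apart; between two sleeves a 60 mm gap, open to the outside, where a finger can push a sleeve's side. Below, a plate of 122 mm radius, top at z=0.037
- rotor (a joint): turn of the carousel in rad about the upright axis, positive anticlockwise seen from above, 0 at the start. At 0 and every multiple of pi/3 a sleeve stands exactly at the front place. Unlocked it turns without end both ways; friction about 0.07 N m (under 1 N at the sleeves) stops it soon after it is let go, within a few mm after a slow push
- yoke (a joint): position of the steel locking yoke in m: 0 = fully home (as at the start), fork astride the front sleeve, carousel locked; 0.036 = fully out, shifted towards -x of the stand, carousel free (from about 0.025 on). Stays where it is left; takes 3 to 5 N to slide
- fork (a point): middle of the yoke's fork, at its top face, moves with the yoke; with the yoke home it lies on the front sleeve's axis. Fork 62 mm wide, z=0.100 to 0.112, open towards the carousel, its tips reach 12 mm further than this point. It has 1.5 mm play on each side of the sleeve; flared tips take a sleeve standing up to about 10 mm aside and centre it as the yoke slides home
- thumb_tab (a point): middle of the black thumb tab standing upright on the yoke, moves with it: 12 mm thick along the stand's x, 44 mm wide along y, z=0.112 to 0.159 (this point z=0.135). With the yoke home it is 172 mm in front of the axis, and there are 49 mm of free room between it and the front tube's cap, above the yoke's flat top (z=0.112)
- station (a point): the front place: fixed point of the stand, on the yoke's middle line, 100 mm from the axis towards -x of the stand, at the height of the sleeves' tops (z=0.128)
- red_tube1: capped sample tube with red cap, 28 mm body, 34 mm cap, 114 mm long, standing loose in one of the carousel's sleeves on the lower plate (1.5 mm play); origin at the centre of its underside (0.037 above the bench; top of the cap at 0.151, cap from 0.138 up)
- red_tube2: capped sample tube with red cap, 28 mm body, 34 mm cap, 114 mm long, standing loose in one of the carousel's sleeves on the lower plate (1.5 mm play); origin at the centre of its underside (0.037 above the bench; top of the cap at 0.151, cap from 0.138 up)
- orange_tube: capped sample tube with orange cap, 28 mm body, 34 mm cap, 114 mm long, standing loose in one of the carousel's sleeves on the lower plate (1.5 mm play); origin at the centre of its underside (0.037 above the bench; top of the cap at 0.151, cap from 0.138 up); starts in any sleeve but the front one
- red_tube3: capped sample tube with red cap, 28 mm body, 34 mm cap, 114 mm long, standing loose in one of the carousel's sleeves on the lower plate (1.5 mm play); origin at the centre of its underside (0.037 above the bench; top of the cap at 0.151, cap from 0.138 up)
- red_tube4: capped sample tube with red cap, 28 mm body, 34 mm cap, 114 mm long, standing loose in one of the carousel's sleeves on the lower plate (1.5 mm play); origin at the centre of its underside (0.037 above the bench; top of the cap at 0.151, cap from 0.138 up)
- red_tube5: capped sample tube with red cap, 28 mm body, 34 mm cap, 114 mm long, standing loose in one of the carousel's sleeves on the lower plate (1.5 mm play); origin at the centre of its underside (0.037 above the bench; top of the cap at 0.151, cap from 0.138 up)
- petri1: closed petri dish, 90 mm across, 16 mm high, loose bystander; origin at the centre of its underside
- timer: small white timer, 68x62x18 mm, loose bystander; origin at the centre of its underside
- marker2: blue marker pen, 140 mm long, 14 mm high, loose bystander; origin at the centre of its underside
- tape_roll: roll of tape lying flat, 85 mm across, 19 mm high, loose bystander; origin at the centre of its underside

How it is judged:
By the outcome, as a careful person would: the job done as asked, in the order asked, and still so for the second after the job is handed in, with the robot touching nothing.
It also fails if it takes over 72 s, if anything falls off the work surface, if the arm or the gripper's body presses on something with over 40 N, if the wrist force passes 120 N, or if a joint passes its speed limit or range.

## Working session

There is one attempt and no reset: what is moved stays moved. The work goes in short steps, Python scripts to look and compute and a tool call to move; the robot and the scene stay as the last step left them, time stands still between calls to the robot, and variables do not carry over. Pictures are saved under pics/ and viewed, at most 10 in all, crops included, and the job is handed in when it is done.

Besides the shell and the picture viewer there is one more tool, called after "Emit:" as name(argument=value, ...), one argument or row to a line, values as JSON. move_arm: Moves the arm, as the interface text tells. Its arguments: {"type":"object","properties":{"motion":{"type":"array","items":{"type":"array","items":{"type":"number"}}},"grip_force":{"type":"number"}},"required":["motion"]}

```bash
mkdir -p pics
cat > h.py <<'E'
import numpy as np,cv2
from rig import sensors,grab_frame,camera_params,order
def snap(n,f):
    p,d=grab_frame(n); cv2.imwrite(f'pics/{f}.png',p[:,:,::-1]); np.savez(f'pics/{f}.npz',p=p,d=d); return p,d
def cloud(n,d):
    c=camera_params(n);K=c['camera_matrix'];T=c['world_from_camera']
    v,u=np.mgrid[:d.shape[0],:d.shape[1]]
    P=np.stack([(u-K[0,2])/K[0,0]*d,(v-K[1,2])/K[1,1]*d,d],-1)
    return P@T[:3,:3].T+T[:3,3]
E
python3 - <<'E'
from h import *
for n in('top','side'):
    snap(n,n+'0')
s=sensors.sense();print(s)
for n in('top','side'):print(camera_params(n))
E
```

```text
{'clock': 0.1, 'qpos': array([-1.34442874e+00,  3.53594339e-01,  1.63404723e+00,  1.85021870e-05,
        1.15521627e+00, -2.41016720e-03]), 'qvel': array([-0.00188309, -0.001152  , -0.00252529, -0.00103179,  0.00114566,
       -0.00180596]), 'joint_efforts': array([-6.59153739e-04, -6.06356764e+01, -3.42819750e+01, -9.18117507e-06,
        3.89016917e-03, -9.49316785e-06]), 'eef_pos': array([ 141.64579592, -608.29968504,  230.63247362]), 'tcp_rot': array([-3.14032751e+00, -1.99671201e-05,  2.28770264e-01]), 'contact_force': array([-0.39969276,  0.11471408,  0.58056206]), 'wrist_torque': array([0.02163978, 0.0754696 , 0.02511265]), 'grasp_force': 0.0, 'opening': 0.9994939700639535}
{'camera_matrix': array([[367.21881462,   0.        , 255.42480663],
       [  0.        , 367.21881462, 190.23041867],
       [  0.        ,   0.        ,   1.        ]]), 'world_from_camera': array([[-3.67167143e-03, -9.87174141e-01,  1.59604933e-01,
         3.18818953e+02],
       [-9.99777650e-01,  6.93799963e-03,  1.99126601e-02,
        -8.84119367e+00],
       [-2.07646021e-02, -1.59496333e-01, -9.86980117e-01,
         1.50558451e+03],
       [ 0.00000000e+00,  0.00000000e+00,  0.00000000e+00,
         1.00000000e+00]])}
{'camera_matrix': array([[496.54225281,   0.        , 256.6409623 ],
       [  0.        , 496.54225281, 182.80492889],
       [  0.        ,   0.        ,   1.        ]]), 'world_from_camera': array([[ 9.83932334e-01, -8.42471809e-02,  1.57415296e-01,
         2.78047984e+02],
       [-1.77893441e-01, -3.87526990e-01,  9.04531235e-01,
        -1.50955579e+03],
       [-1.52015309e-02, -9.18000678e-01, -3.96287357e-01,
         7.50194625e+02],
       [ 0.00000000e+00,  0.00000000e+00,  0.00000000e+00,
         1.00000000e+00]])}
```

View pics/top0.png

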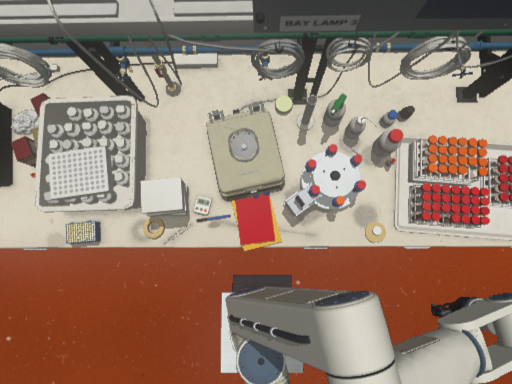

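View pics/side0.png

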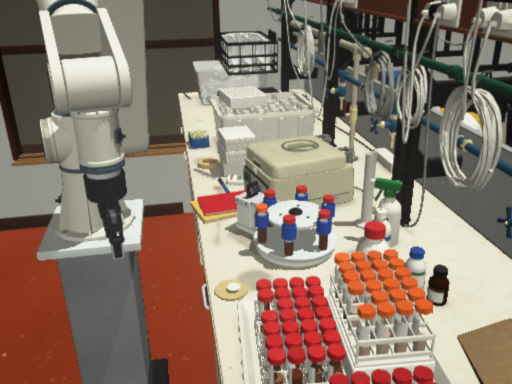

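The top view shows the carousel at about (335,176), its yoke pointing to (298,203), the front red cap at (308,186) and the orange cap next to it at (340,201). The side view shows the same layout. Next I'll measure it.

```bash
cat >> h.py <<'E'
from scipy.optimize import least_squares
def caps(p,d,n='top',c0=None):
    W=cloud(n,d); hsv=cv2.cvtColor(p,cv2.COLOR_RGB2HSV)
    m=((hsv[...,0]<22)|(hsv[...,0]>170))&(hsv[...,1]>140)&(hsv[...,2]>90)&(W[...,2]>142)&(W[...,2]<162)&(d>0)
    if c0 is not None: m&=np.hypot(W[...,0]-c0[0],W[...,1]-c0[1])<130
    k,l,st,ce=cv2.connectedComponentsWithStats(m.astype(np.uint8))
    return [(ce[i].round(1),st[i,4],W[l==i].mean(0).round(1),np.median(hsv[l==i][:,0])) for i in range(1,k) if st[i,4]>12]
E
python3 - <<'E'
from h import *
z=np.load('pics/top0.npz');p,d=z['p'],z['d'];W=cloud('top',d)
print(W[176,335])
for c in caps(p,d,c0=W[176,335]):print(c)
# refined: cap tops by known height ray-plane
C=np.array([c[2][:2] for c in caps(p,d,c0=W[176,335])])
r=least_squares(lambda q:np.hypot(C[:,0]-q[0],C[:,1]-q[1])-100,W[176,335][:2]);o=r.x;print(o,r.fun)
print(np.degrees(np.arctan2(*(C-o).T[::-1])))
# tab & yoke points
m=(np.hypot(W[...,0]-o[0],W[...,1]-o[1])<235)&(np.hypot(W[...,0]-o[0],W[...,1]-o[1])>130)&(W[...,2]>60)
a=np.degrees(np.arctan2(W[...,1]-o[1],W[...,0]-o[0]))
for v,u in zip(*np.nonzero(m)):
    if 180<u<330 and 185<v<220: print(u,v,W[v,u].round(0),p[v,u],a[v,u].round(0))
big=cv2.resize(p[130:230,270:390],None,fx=6,fy=6,interpolation=cv2.INTER_CUBIC);cv2.imwrite('pics/c0.png',big[:,:,::-1])
E
```

```text
[ 595.11294021 -285.05219664  124.14508895]
(array([332.6, 147.9]), np.int32(45), array([ 698. , -274.4,  151.9]), np.float64(0.0))
(array([357.3, 158.3]), np.int32(47), array([ 656.9, -365.7,  151.8]), np.float64(0.0))
(array([311.4, 163. ]), np.int32(43), array([ 640.5, -193. ,  151.1]), np.float64(1.0))
(array([361.1, 184.2]), np.int32(48), array([ 557.8, -375.1,  151.8]), np.float64(0.0))
(array([315. , 189.1]), np.int32(44), array([ 540.6, -203.3,  151.8]), np.float64(0.0))
(array([340. , 199.9]), np.int32(53), array([ 499.2, -294.5,  151.7]), np.float64(10.0))
[ 598.81232348 -284.16044539] [-0.33324793  0.1143203   0.24015751 -0.24022219 -0.36523582  0.14749811]
[   5.62002951  -54.53444208   65.42537931 -114.27463353  125.75052847
 -174.07403709]
275 186 [560. -56. 113.] [89 86 75] 100.0
276 186 [560. -60. 110.] [77 72 65] 100.0
277 186 [560. -64. 111.] [74 68 62] 100.0
278 186 [561. -68. 106.] [70 65 58] 100.0
279 186 [561. -72. 106.] [70 65 58] 100.0
280 186 [562. -76.  99.] [80 74 67] 100.0
281 186 [564. -80.  91.] [95 91 80] 100.0
282 186 [565. -85.  82.] [94 90 80] 100.0

[... 20736 characters left out ...]
134.  115.] [193 194 195] 134.0
297 213 [ 456. -139.  109.] [176 180 177] 135.0
298 213 [ 456. -142.  109.] [205 210 206] 135.0
299 213 [ 456. -146.  109.] [194 198 195] 136.0
300 213 [ 457. -151.   99.] [138 138 134] 137.0
293 214 [ 455. -126.   77.] [96 93 86] 132.0
294 214 [ 454. -129.   90.] [104  99  95] 133.0
295 214 [ 451. -130.  116.] [140 140 138] 134.0
296 214 [ 452. -135.  110.] [220 224 222] 135.0
297 214 [ 452. -139.  107.] [202 206 203] 135.0
298 214 [ 452. -142.  110.] [169 172 169] 136.0
294 215 [ 452. -130.   69.] [103 100  95] 134.0
295 215 [ 449. -131.  105.] [117 115 113] 134.0
296 215 [ 448. -134.  114.] [193 194 194] 135.0
297 215 [ 448. -138.  111.] [158 158 154] 136.0
```

View pics/c0.png

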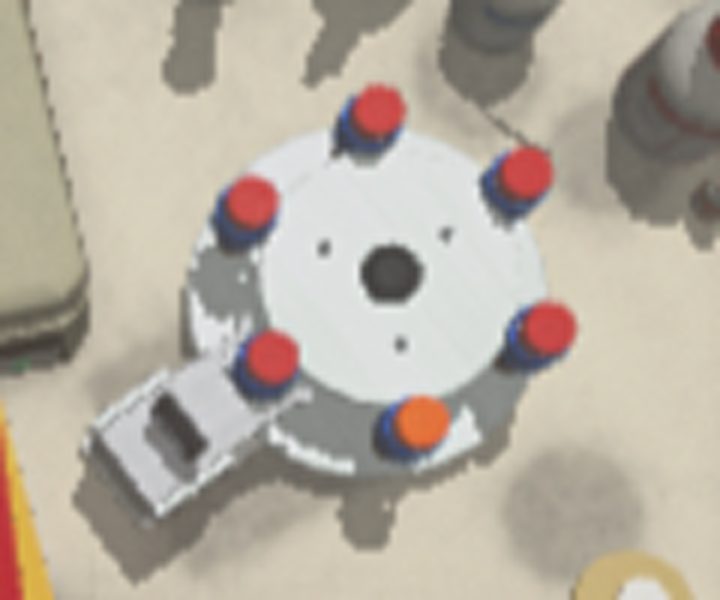

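The carousel centre is at (599,-284) and the front direction is 125.65°. The orange tube stands at 185.7°, so the rotor has to turn -60°. First I'll move over the gap inside the tab with the fingers shut.

```bash
cat >> h.py <<'E'
from scipy.spatial.transform import Rotation as Ro
O=np.array([598.8,-284.2]);F=np.radians(125.65)
def pol(r,th,lat=0): # th rad world angle, lat along anticlockwise tangent
    return O+r*np.array([np.cos(th),np.sin(th)])+lat*np.array([-np.sin(th),np.cos(th)])
def rows(tg):
    s=sensors.sense();R0=Ro.from_euler('xyz',s['tcp_rot'])
    print('t',s['clock'],s['eef_pos'].round(1),s['tcp_rot'].round(3),s['contact_force'].round(1))
    for x,y,z,yaw in tg:
        R1=Ro.from_euler('xyz',[np.pi,0,yaw])
        print((R0.inv()*R1).as_rotvec().round(3).tolist(),(R0.inv().apply(np.array([x,y,z])-s['eef_pos'])/1000).round(4).tolist())
E
python3 - <<'E'
from h import *
a=pol(141.5,F)
rows([(*a,231,F),(*a,119,F)])
W=cloud('top',np.load('pics/top0.npz')['d'])
m=(W[...,0]>350)&(W[...,0]<760)&(W[...,1]>-420)&(W[...,1]<60)
print('beige top',np.percentile(W[...,2][m&(W[...,1]>-60)],[50,95,99.5]),W[...,2][m].max())
E
```

```text
t 0.1 [ 141.6 -608.3  230.6] [-3.14  -0.     0.229] [-0.4  0.1  0.6]
[-0.001, -0.001, -1.964] [0.4645, -0.3427, 0.0001]
[-0.001, -0.001, -1.964] [0.4645, -0.3425, 0.1121]
beige top [182.61563639 979.50847993 991.62595683] 993.8602972224003
```

Careful with the scale: shifts go in shares of 80 cm and turns go in shares of 180 degrees. That gives: 0.4645 m / 0.8 = 0.5806, -0.3425 m / 0.8 = -0.4281, -1.964 rad / 3.1416 = -0.6252.

Emit:
move_arm(
  motion=[
    [0,0,-0.6252,0.5806,-0.4281,0,0],
    [0,0,-0.6252,0.5806,-0.4281,0,0],
    [0,0,-0.6252,0.5806,-0.4281,0,0],
    [0,0,-0.6252,0.5806,-0.4281,0,0],
    [0,0,-0.6252,0.5806,-0.4281,0,0],
    [0,0,-0.6252,0.5806,-0.4281,0,0],
    [0,0,-0.6252,0.5806,-0.4281,0,0],
    [0,0,-0.6252,0.5806,-0.4281,0,0],
  ],
)

```text
clock: 1.1
eef_pos: [467.3, -226.7, 231.2]
tcp_rot: [-3.142, 0.0, 1.735]
contact_force: [0.9, -0.6, -0.5]
opening: 0.001
grasp_force: 0.0
```

Run:
```python
from h import *
a=pol(141.5,F)
rows([(*a,231,F),(*a,119,F)])
```

```text
t 1.1 [ 467.3 -226.7  231.2] [-3.142  0.     1.735] [ 0.9 -0.6 -0.5]
[-0.0, 0.0, -0.458] [0.0487, 0.0577, 0.0002]
[-0.0, 0.0, -0.458] [0.0487, 0.0577, 0.1122]
```

Converted, 0.0577 m / 0.8 = 0.0721, 0.0487 m / 0.8 = 0.0609, -0.458 rad / 3.1416 = -0.1458.

Emit:
move_arm(
  motion=[
    [0,0,-0.0477,0.02,0.0238,0,0],
    [0,0,-0.0955,0.04,0.0475,0,0],
    [0,0,-0.1458,0.0609,0.0721,0,0],
    [0,0,-0.1458,0.0609,0.0721,0,0],
    [0,0,-0.1458,0.0609,0.0721,0,0],
  ],
)

```text
clock: 1.72
eef_pos: [515.2, -171.5, 231.0]
tcp_rot: [-3.141, -0.0, 2.185]
contact_force: [-0.4, -0.4, 0.3]
opening: 0.003
grasp_force: 0.0
```

Run:
```python
from h import *
a=pol(141.5,F)
rows([(*a,231,F),(*a,119,F),(*pol(191,F),119,F)])
snap('side','side1')
p=np.load('pics/side1.npz')['p']
cv2.imwrite('pics/c1.png',cv2.resize(p[150:280,180:360],None,fx=4,fy=4,interpolation=cv2.INTER_CUBIC)[:,:,::-1])
```

```text
t 1.725 [ 515.2 -171.5  231. ] [-3.141 -0.     2.185] [-0.4 -0.4  0.3]
[-0.001, -0.0, -0.008] [0.0012, 0.0022, -0.0]
[-0.001, -0.0, -0.008] [0.0011, 0.0023, 0.112]
[-0.001, -0.0, -0.008] [0.0506, 0.0019, 0.112]
```

View pics/c1.png

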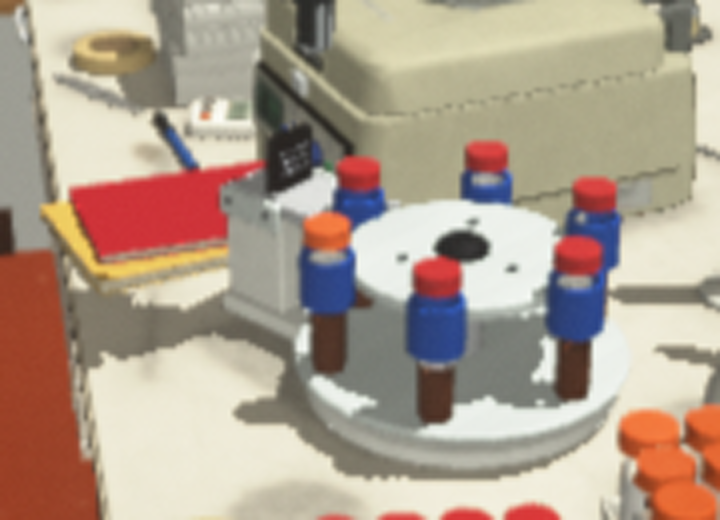

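The picture shows the fingertips above the yoke between the tab and the front cap (crop about (315,30)), and the carousel hasn't been touched. Now I'll go down.

Converted, 0.112 m / 0.8 = 0.14, 0.08 m / 0.8 = 0.1, -0.008 rad / 3.1416 = -0.0025.

Emit:
move_arm(
  motion=[
    [0,0,-0.0025,0.0015,0.0028,0,0],
    [0,0,-0.0025,0.0015,0.0028,0.05,0],
    [0,0,-0.0025,0.0015,0.0028,0.1,0],
    [0,0,-0.0025,0.0015,0.0028,0.14,0],
    [0,0,-0.0025,0.0015,0.0028,0.14,0],
    [0,0,-0.0025,0.0015,0.0028,0.14,0],
  ],
)

```text
clock: 2.52
eef_pos: [517.4, -169.5, 120.4]
tcp_rot: [3.141, 0.001, 2.194]
contact_force: [0.5, -0.4, 0.5]
opening: -0.001
grasp_force: 0.0
```

Run:
```python
from h import *
rows([(*pol(141.5,F),119,F),(*pol(191,F),119,F)])
```

```text
t 2.525 [ 517.4 -169.5  120.4] [3.141e+00 1.000e-03 2.194e+00] [ 0.5 -0.4  0.5]
[0.001, 0.001, 0.001] [0.0008, -0.0007, 0.0014]
[0.001, 0.001, 0.001] [0.0503, -0.0007, 0.0013]
```

Clear of contact. Push the tab outward slowly (about 48 mm).

Converted, 0.047 m / 0.8 = 0.0588, 0.043 m / 0.8 = 0.0538.

Emit:
move_arm(
  motion=[
    [0,0,0,0.01,0,0,0],
    [0,0,0,0.0188,0,0,0],
    [0,0,0,0.0263,0,0,0],
    [0,0,0,0.0338,0,0,0],
    [0,0,0,0.0413,0,0,0],
    [0,0,0,0.0475,0,0,0],
    [0,0,0,0.0538,0,0,0],
    [0,0,0,0.0588,0,0,0],
  ],
)

```text
clock: 3.52
eef_pos: [489.9, -130.8, 120.0]
tcp_rot: [3.141, 0.001, 2.195]
contact_force: [1.3, -2.5, 6.6]
opening: -0.0
grasp_force: 1.4
```

```bash
cat >> h.py <<'E'
def tab(d):
    W=cloud('top',d)-np.array([*O,0]); f=np.array([np.cos(F),np.sin(F)])
    a=W[...,:2]@f; b=W[...,0]*-f[1]+W[...,1]*f[0]
    m=(a>150)&(a<240)&(abs(b)<26)&(W[...,2]>135)&(W[...,2]<168)
    return m.sum(),a[m].mean() if m.any() else None
E
python3 - <<'E'
from h import *
print(tab(np.load('pics/top0.npz')['d']))
rows([(*pol(191,F),119,F),(*pol(195,F),119,F)])
p,d=snap('top','top2');print(tab(d))
E
```

```text
(np.int64(49), np.float64(172.9914915309374))
t 3.525 [ 489.9 -130.8  120. ] [3.141e+00 1.000e-03 2.195e+00] [ 1.3 -2.5  6.6]
[0.001, 0.001, 0.002] [0.0029, -0.0009, 0.001]
[0.001, 0.001, 0.002] [0.0069, -0.0009, 0.001]
(np.int64(12), np.float64(210.75245875707859))
```

Converted, 0.004 m / 0.8 = 0.005, 0.002 m / 0.8 = 0.0025.

Emit:
move_arm(
  motion=[
    [0,0,0,0.0025,-0.0013,-0.0013,0],
    [0,0,0,0.005,-0.0013,-0.0013,0],
    [0,0,0,0.005,-0.0013,-0.0013,0],
    [0,0,0,0.005,-0.0013,-0.0013,0],
  ],
)

```text
clock: 4.08
eef_pos: [488.6, -130.1, 120.7]
tcp_rot: [3.139, 0.006, 2.196]
contact_force: [9.5, -13.0, -6.8]
opening: 0.005
grasp_force: 7.8
```

The 16 N reaction means the yoke is at its outer stop. Next I'll back off and go over to the gap behind the orange sleeve.

Run:
```python
from h import *
t0=np.radians(185.65);y=t0-np.pi/2
rows([(*pol(172,F),120,F),(*pol(165,F),200,F),(*pol(95,t0,46),200,y),(*pol(95,t0,46),119,y)])
```

```text
t 4.075 [ 488.6 -130.1  120.7] [3.139 0.006 2.196] [  9.5 -13.   -6.8]
[0.002, 0.006, 0.003] [-0.0175, -0.0003, 0.0008]
[0.002, 0.006, 0.003] [-0.0249, -0.0002, -0.0791]
[0.004, 0.005, 0.526] [-0.182, -0.1059, -0.0784]
[0.004, 0.005, 0.526] [-0.1815, -0.106, 0.0026]
```

Converted, -0.182 m / 0.8 = -0.2275, -0.106 m / 0.8 = -0.1325, 0.526 rad / 3.1416 = 0.1674.

Emit:
move_arm(
  motion=[
    [0,0,0,-0.0175,0,0,0],
    [0,0,0,-0.0275,0,-0.0375,0],
    [0,0,0,-0.0288,0,-0.1,0],
    [0,0,0.0318,-0.075,-0.025,-0.1,0],
    [0,0,0.0732,-0.125,-0.0625,-0.1,0],
    [0,0,0.121,-0.175,-0.1,-0.1,0],
    [0,0,0.1674,-0.2275,-0.1325,-0.1,0],
    [0,0,0.1674,-0.2275,-0.1325,-0.1,0],
  ],
)

```text
clock: 5.08
eef_pos: [506.0, -340.5, 199.6]
tcp_rot: [-3.141, -0.001, 1.664]
contact_force: [0.8, 0.8, 0.0]
opening: 0.004
grasp_force: 0.0
```

Run:
```python
from h import *
t0=np.radians(185.65);y=t0-np.pi/2
rows([(*pol(95,t0,46),200,y),(*pol(95,t0,46),119,y)])
p,d=snap('top','top3');print(tab(d))
for c in caps(p,d,c0=O):print(c)
cv2.imwrite('pics/c3.png',cv2.resize(p[130:230,270:390],None,fx=5,fy=5,interpolation=cv2.INTER_CUBIC)[:,:,::-1])
```

```text
t 5.075 [ 506.  -340.5  199.6] [-3.141e+00 -1.000e-03  1.664e+00] [0.8 0.8 0. ]
[-0.001, -0.001, -0.005] [0.0009, 0.0029, -0.0004]
[-0.001, -0.001, -0.005] [0.0008, 0.003, 0.0806]
(np.int64(50), np.float64(208.52905317046773))
(array([332.6, 147.9]), np.int32(44), array([ 698.3, -274.8,  151.3]), np.float64(1.0))
(array([357.3, 158.3]), np.int32(46), array([ 657. , -365.7,  151.5]), np.float64(0.0))
(array([311.4, 163. ]), np.int32(42), array([ 640.3, -193. ,  150.7]), np.float64(1.0))
(array([315. , 189.1]), np.int32(44), array([ 540.6, -203.3,  151.5]), np.float64(0.0))
(array([339.9, 200. ]), np.int32(54), array([ 499.1, -294.3,  151.2]), np.float64(9.0))
```

View pics/c3.png

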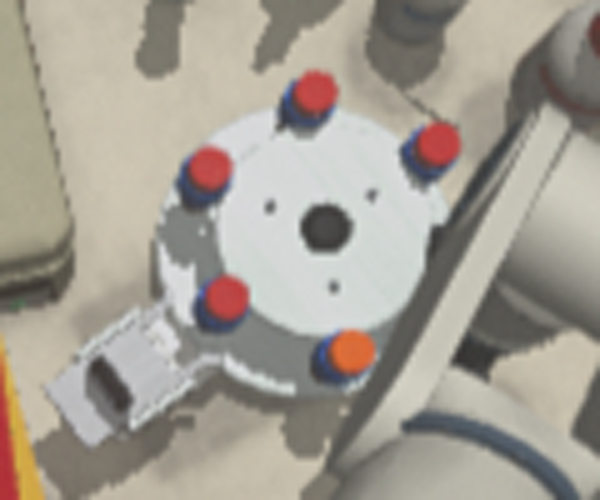

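The picture shows the yoke out (the tab moved 35.5 mm), with the orange cap at crop (350,352) and the carousel unturned. Now I'll go down into the gap.

Converted, 0.0806 m / 0.8 = 0.1008, 0.04 m / 0.8 = 0.05, -0.005 rad / 3.1416 = -0.0016.

Emit:
move_arm(
  motion=[
    [0,0,-0.0016,0.0013,0.0038,0,0],
    [0,0,-0.0016,0.0013,0.0038,0.05,0],
    [0,0,-0.0016,0.0013,0.0038,0.1008,0],
    [0,0,-0.0016,0.0013,0.0038,0.1008,0],
    [0,0,-0.0016,0.0013,0.0038,0.1008,0],
  ],
)

```text
clock: 5.75
eef_pos: [510.2, -336.2, 121.0]
tcp_rot: [3.141, 0.001, 1.675]
contact_force: [0.8, -0.4, -0.5]
opening: 0.003
grasp_force: 0.0
```

```bash
cat >> h.py <<'E'
def arc(ths,lat=32.5,r=97,z=119):
    rows([(*pol(r,np.radians(a),lat),z,np.radians(a)-np.pi/2) for a in ths])
E
python3 - <<'E'
from h import *
arc([185.65,183,180,177,174,171,168,165])
E
```

```text
t 5.75 [ 510.2 -336.2  121. ] [3.141e+00 1.000e-03 1.675e+00] [ 0.8 -0.4 -0.5]
[0.001, 0.001, 0.006] [0.0105, -0.0037, 0.002]
[0.001, 0.001, 0.052] [0.015, -0.0051, 0.002]
[0.001, 0.0, 0.104] [0.0202, -0.0064, 0.002]
[0.001, 0.0, 0.157] [0.0255, -0.0074, 0.002]
[0.001, 0.0, 0.209] [0.0308, -0.0081, 0.002]
[0.001, 0.0, 0.261] [0.0361, -0.0086, 0.002]
[0.001, 0.0, 0.314] [0.0415, -0.0088, 0.002]
[0.001, 0.0, 0.366] [0.0468, -0.0087, 0.002]
```

Converted, 0.047 m / 0.8 = 0.0588, 0.0415 m / 0.8 = 0.0519, 0.366 rad / 3.1416 = 0.1165.

Emit:
move_arm(
  motion=[
    [0,0,0.0019,0.0131,-0.0046,0.0013,0],
    [0,0,0.0166,0.0188,-0.0063,0.0013,0],
    [0,0,0.0331,0.025,-0.008,0.0013,0],
    [0,0,0.05,0.0319,-0.0093,0.0013,0],
    [0,0,0.0665,0.0388,-0.0101,0.0013,0],
    [0,0,0.0831,0.045,-0.0108,0.0013,0],
    [0,0,0.0999,0.0519,-0.011,0.0013,0],
    [0,0,0.1165,0.0588,-0.0109,0.0013,0],
  ],
)

```text
clock: 6.75
eef_pos: [496.4, -290.5, 120.2]
tcp_rot: [3.139, 0.001, 1.306]
contact_force: [0.2, -0.8, -0.0]
opening: -0.003
grasp_force: 0.5
```

```bash
cat >> h.py <<'E'
def ang(n='top',f='x'):
    p,d=snap(n,f)
    for c in caps(p,d,n,O): print(np.degrees(np.arctan2(c[2][1]-O[1],c[2][0]-O[0])).round(1)%360,np.hypot(*(c[2][:2]-O)).round(),'hue',c[3],c[1])
E
python3 - <<'E'
from h import *
arc([162,159,156,153,150,147,144,141])
ang('top','t4');ang('side','s4')
E
```

```text
t 6.75 [ 496.4 -290.5  120.2] [3.139e+00 1.000e-03 1.306e+00] [ 0.2 -0.8 -0. ]
[0.002, 0.001, 0.049] [0.0052, -0.0013, 0.0012]
[0.002, 0.001, 0.102] [0.0104, -0.0026, 0.0012]
[0.002, 0.0, 0.154] [0.0156, -0.0036, 0.0012]
[0.002, 0.0, 0.206] [0.0209, -0.0044, 0.0012]
[0.002, 0.0, 0.259] [0.0263, -0.0049, 0.0012]
[0.002, 0.0, 0.311] [0.0316, -0.0051, 0.0012]
[0.002, 0.0, 0.364] [0.037, -0.005, 0.0012]
[0.002, 0.0, 0.416] [0.0423, -0.0047, 0.0012]
344.9 100.0 hue 1.0 44
44.3 99.0 hue 1.0 41
286.4 102.0 hue 0.0 38
104.8 100.0 hue 0.0 49
159.9 100.0 hue 9.0 18
100.9 85.0 hue 0.0 19
39.1 93.0 hue 1.0 48
338.4 103.0 hue 0.0 59
227.6 107.0 hue 0.0 65
281.5 110.0 hue 0.0 68
```

The carousel is following, at about -20.9° now. I'll continue.

Converted, 0.0423 m / 0.8 = 0.0529, 0.037 m / 0.8 = 0.0463, 0.416 rad / 3.1416 = 0.1324.

Emit:
move_arm(
  motion=[
    [0,0,0.0156,0.0063,-0.0016,0.0006,0],
    [0,0,0.0325,0.013,-0.0033,0.0006,0],
    [0,0,0.049,0.0195,-0.0045,0.0006,0],
    [0,0,0.0656,0.0263,-0.0055,0.0006,0],
    [0,0,0.0824,0.0329,-0.0063,0.0006,0],
    [0,0,0.099,0.0395,-0.0063,0.0006,0],
    [0,0,0.1159,0.0463,-0.0063,0.0006,0],
    [0,0,0.1324,0.0529,-0.0059,0.0006,0],
  ],
)

```text
clock: 7.85
eef_pos: [502.7, -248.7, 119.1]
tcp_rot: [3.14, -0.0, 0.891]
contact_force: [0.7, -0.0, 0.3]
opening: 0.002
grasp_force: 0.3
```

Run:
```python
from h import *
arc([139,137,135,133,131,129,127.5,126])
ang('top','t5')
```

```text
t 7.85 [ 502.7 -248.7  119.1] [ 3.14  -0.     0.891] [ 0.7 -0.   0.3]
[0.001, -0.0, 0.036] [0.0038, -0.001, 0.0001]
[0.001, -0.0, 0.071] [0.0072, -0.002, 0.0001]
[0.001, -0.0, 0.106] [0.0107, -0.0028, 0.0001]
[0.001, -0.0, 0.141] [0.0142, -0.0035, 0.0001]
[0.001, -0.0, 0.176] [0.0177, -0.0041, 0.0001]
[0.001, -0.0, 0.211] [0.0212, -0.0045, 0.0001]
[0.001, -0.0, 0.237] [0.0239, -0.0048, 0.0001]
[0.001, -0.0, 0.263] [0.0266, -0.005, 0.0001]
21.0 99.0 hue 1.0 45
320.8 100.0 hue 1.0 46
81.6 100.0 hue 1.0 42
```

Converted, 0.0265 m / 0.8 = 0.0331, 0.0212 m / 0.8 = 0.0265, 0.263 rad / 3.1416 = 0.0837.

Emit:
move_arm(
  motion=[
    [0,0,0.0115,0.0048,-0.0013,0,0],
    [0,0,0.0226,0.009,-0.0025,0,0],
    [0,0,0.0337,0.0134,-0.0035,0,0],
    [0,0,0.0449,0.0178,-0.0044,0,0],
    [0,0,0.056,0.0221,-0.005,0,0],
    [0,0,0.0672,0.0265,-0.0056,0,0],
    [0,0,0.0754,0.03,-0.006,0,0],
    [0,0,0.0837,0.0331,-0.0063,0,0],
  ],
)

```text
clock: 8.9
eef_pos: [515.2, -224.9, 118.5]
tcp_rot: [3.141, -0.0, 0.628]
contact_force: [-1.3, -1.3, -0.1]
opening: 0.001
grasp_force: 0.4
```

Run:
```python
from h import *
t=np.radians(125.65);y=t-np.pi/2
rows([(*pol(97,t,43),119,y),(*pol(97,t,43),200,y)])
ang('top','t6')
```

```text
t 8.9 [ 515.2 -224.9  118.5] [ 3.141 -0.     0.628] [-1.3 -1.3 -0.1]
[0.0, -0.0, 0.006] [-0.0097, -0.0001, -0.0005]
[0.0, -0.0, 0.006] [-0.0096, -0.0001, -0.0815]
6.3 100.0 hue 1.0 41
306.1 100.0 hue 1.0 45
66.6 100.0 hue 1.0 46
185.9 103.0 hue 0.0 37
```

The carousel is within 0.6° of the index, inside the fork's capture range. I'll retreat, rise, and go to the outer side of the tab.

Run:
```python
from h import *
y=F-np.pi/2
rows([(*pol(130,F,60),200,y),(*pol(245,F,30),200,F),(*pol(245,F),200,F)])
```

```text
t 8.95 [ 515.4 -224.6  118.4] [ 3.141 -0.     0.627] [ 0.8  0.  -0.4]
[0.0, -0.0, 0.005] [-0.0268, -0.0331, -0.0816]
[0.0, -0.0, -1.566] [0.0038, -0.1479, -0.0816]
[0.0, -0.0, -1.566] [0.0338, -0.1478, -0.0816]
```

Emit:
move_arm(
  motion=[
    [0,0,0,-0.0063,0,0,0],
    [0,0,0,-0.0125,0,0,0],
    [0,0,0,-0.0125,0,-0.025,0],
    [0,0,0,-0.0125,0,-0.0625,0],
    [0,0,0,-0.0125,0,-0.1025,0],
    [0,0,0,-0.0125,0,-0.1025,0],
  ],
)

```text
clock: 9.7
eef_pos: [508.2, -231.7, 202.6]
tcp_rot: [3.138, -0.002, 0.629]
contact_force: [0.6, -0.6, -0.2]
opening: 0.002
grasp_force: 0.0
```

Run:
```python
from h import *
rows([(*pol(245,F),200,F)])
```

```text
t 9.7 [ 508.2 -231.7  202.6] [ 3.138e+00 -2.000e-03  6.290e-01] [ 0.6 -0.6 -0.2]
[0.005, 0.001, -1.564] [0.044, -0.1492, 0.0021]
```

Converted, -0.149 m / 0.8 = -0.1863, 0.044 m / 0.8 = 0.055, -1.44 rad / 3.1416 = -0.4584.

Emit:
move_arm(
  motion=[
    [0,0,-0.0573,0,-0.0375,0,0],
    [0,0,-0.1146,0,-0.075,0,0],
    [0,0,-0.1719,0.0125,-0.1125,0,0],
    [0,0,-0.2292,0.025,-0.1375,0,0],
    [0,0,-0.2865,0.0375,-0.1625,0,0],
    [0,0,-0.3438,0.055,-0.1863,0,0],
    [0,0,-0.4011,0.055,-0.1863,0,0],
    [0,0,-0.4584,0.055,-0.1863,0,0],
  ],
)

```text
clock: 10.7
eef_pos: [454.2, -84.1, 199.2]
tcp_rot: [-3.14, -0.001, 2.076]
contact_force: [0.3, 0.3, 0.5]
opening: -0.005
grasp_force: 0.0
```

Run:
```python
from h import *
rows([(*pol(245,F),200,F),(*pol(245,F),119,F)])
p,d=snap('top','t7');print(tab(d));ang('top','t7b')
```

```text
t 10.7 [454.2 -84.1 199.2] [-3.140e+00 -1.000e-03  2.076e+00] [0.3 0.3 0.5]
[-0.001, -0.001, -0.117] [-0.0018, 0.0011, -0.0008]
[-0.001, -0.001, -0.117] [-0.0018, 0.0012, 0.0802]
(np.int64(0), None)
5.8 100.0 hue 1.0 43
305.9 101.0 hue 0.0 44
66.4 100.0 hue 1.0 43
245.9 99.0 hue 0.0 46
186.4 100.0 hue 0.0 47
```

Converted, 0.079 m / 0.8 = 0.0988, 0.001 m / 0.8 = 0.0013, -0.117 rad / 3.1416 = -0.0372.

Emit:
move_arm(
  motion=[
    [0,0,-0.0372,-0.0025,0.0013,0,0],
    [0,0,-0.0372,-0.0025,0.0013,0.05,0],
    [0,0,-0.0372,-0.0025,0.0013,0.0988,0],
    [0,0,-0.0372,-0.0025,0.0013,0.0988,0],
    [0,0,-0.0372,-0.0025,0.0013,0.0988,0],
  ],
)

```text
clock: 11.42
eef_pos: [457.2, -85.8, 121.9]
tcp_rot: [3.141, 0.0, 2.184]
contact_force: [-0.0, -1.1, 0.5]
opening: 0.002
grasp_force: 0.0
```

Run:
```python
from h import *
rows([(*pol(227,F),119,F),(*pol(190,F),119,F)])
```

```text
t 11.425 [457.2 -85.8 121.9] [3.141 0.    2.184] [-0.  -1.1  0.5]
[0.0, 0.0, -0.009] [-0.0167, -0.0004, 0.0029]
[0.0, 0.0, -0.009] [-0.0537, -0.0001, 0.0029]
```

Push home.

Converted, -0.051 m / 0.8 = -0.0638, -0.009 m / 0.8 = -0.0113, -0.009 rad / 3.1416 = -0.0029.

Emit:
move_arm(
  motion=[
    [0,0,-0.0029,-0.0113,0,0,0],
    [0,0,-0.0029,-0.0213,0,0,0],
    [0,0,-0.0029,-0.0288,0,0,0],
    [0,0,-0.0029,-0.0363,0,0,0],
    [0,0,-0.0029,-0.0438,0,0,0],
    [0,0,-0.0029,-0.0513,0,0,0],
    [0,0,-0.0029,-0.0575,0,0,0],
    [0,0,-0.0029,-0.0638,0,0,0],
  ],
)

```text
clock: 12.42
eef_pos: [486.4, -127.5, 121.1]
tcp_rot: [3.142, -0.0, 2.195]
contact_force: [-0.6, 2.9, 1.9]
opening: -0.001
grasp_force: 1.4
```

Run:
```python
from h import *
s=sensors.sense();print(np.hypot(*(s['eef_pos'][:2]-O)))
rows([(*pol(190,F),119,F),(*pol(187,F),119,F)])
```

```text
192.80543813940312
t 12.425 [ 486.4 -127.5  121.1] [ 3.142 -0.     2.195] [-0.6  2.9  1.9]
[0.0, -0.0, 0.002] [-0.0028, -0.0, 0.0021]
[0.0, -0.0, 0.002] [-0.0058, -0.0, 0.0021]
```

Converted, -0.005 m / 0.8 = -0.0063, -0.002 m / 0.8 = -0.0025.

Emit:
move_arm(
  motion=[
    [0,0,0,-0.0025,0,0,0],
    [0,0,0,-0.005,0,0,0],
    [0,0,0,-0.0063,0,0,0],
    [0,0,0,-0.0063,0,0,0],
    [0,0,0,-0.0063,0,0,0],
  ],
)

```text
clock: 13.05
eef_pos: [489.2, -131.5, 121.2]
tcp_rot: [3.142, 0.0, 2.195]
contact_force: [0.2, 2.2, -0.3]
opening: 0.002
grasp_force: 0.4
```

Run:
```python
from h import *
s=sensors.sense();print(np.hypot(*(s['eef_pos'][:2]-O)),s['contact_force'])
```

```text
187.97393723678462 [ 0.22738922  2.17311328 -0.31802821]
```

The stop hasn't been reached yet; I'll keep pushing gently.

Converted, -0.004 m / 0.8 = -0.005, -0.002 m / 0.8 = -0.0025.

Emit:
move_arm(
  motion=[
    [0,0,0,-0.0013,0,0,0],
    [0,0,0,-0.0025,0,0,0],
    [0,0,0,-0.0038,0,0,0],
    [0,0,0,-0.005,0,0,0],
    [0,0,0,-0.005,0,0,0],
  ],
)

```text
clock: 13.68
eef_pos: [489.5, -132.1, 121.1]
tcp_rot: [-3.141, -0.006, 2.194]
contact_force: [-8.6, 18.0, 10.9]
opening: 0.003
grasp_force: 9.4
```

Run:
```python
from h import *
s=sensors.sense();print(np.hypot(*(s['eef_pos'][:2]-O)),s['contact_force'])
```

```text
187.33985537291505 [-8.62324235 17.95237758 10.89985756]
```

The 20 N reaction shows the yoke at its home stop. Now I'll back off, rise and move away.

Converted, 0.17 m / 0.8 = 0.2125, -0.12 m / 0.8 = -0.15.

Emit:
move_arm(
  motion=[
    [0,0,0,0.0125,0,0,0],
    [0,0,0,0.0375,0,0,0],
    [0,0,0,0.05,0,-0.0375,0],
    [0,0,0,0.0625,0,-0.1,0],
    [0,0,0,0.0625,0.0625,-0.15,0],
    [0,0,0,0.0625,0.1375,-0.15,0],
    [0,0,0,0.025,0.2125,-0.15,0],
    [0,0,0,0.025,0.2125,-0.15,0],
  ],
)

```text
clock: 14.68
eef_pos: [620.4, -17.4, 240.5]
tcp_rot: [3.141, 0.001, 2.197]
contact_force: [-0.9, 0.4, -0.6]
opening: -0.001
grasp_force: 0.0
```

Run:
```python
from h import *
print(sensors.sense()['eef_pos'])
ang('top','t8');p,d=snap('top','t9');print(tab(d))
q,_=snap('side','s9')
a=cv2.resize(p[130:230,270:390],(400,333),interpolation=cv2.INTER_CUBIC);b=cv2.resize(q[150:280,180:340],(400,333),interpolation=cv2.INTER_CUBIC)
cv2.imwrite('pics/c9.png',np.hstack([a,b])[:,:,::-1])
```

```text
[620.42473147 -17.44656497 240.50624925]
5.9 100.0 hue 1.0 43
305.9 100.0 hue 0.0 44
66.4 100.0 hue 1.0 43
245.9 100.0 hue 0.0 47
126.4 100.0 hue 9.0 50
186.2 100.0 hue 0.0 47
(np.int64(48), np.float64(172.75108193925053))
```

View pics/c9.png

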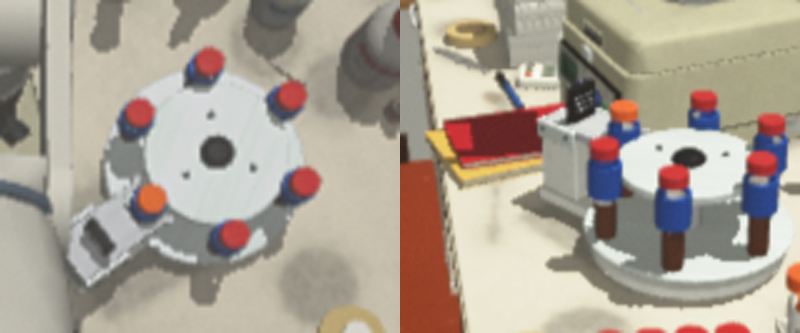

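The orange cap is at the front place (left half (150,199)). The tab is back at its starting position (172.8 mm against 173.0 mm at the start) and the arm is clear, so I'm handing the job in.

```bash
python3 -c "
from rig import order;print(order.sign_off())"
```

```text
the job is handed in; nothing more can be done
None
```

The orange-capped tube stands at the front place with the yoke pushed home to its stop (the final images show the tab back at its start position), and the job is handed in at about 15 s of the 72 s allowed.

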